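Check-weigh a set of sizing balls

ROBOT

A 6-joint arm with a two-finger parallel gripper is mounted at the origin on the work surface. World frame = base frame: x ahead of the robot, y to its left, z up, the work surface at z = 0. Lengths are in m, angles in rad, forces in N, time in s.
With the tool pointing down it reaches from about 0.225 to 0.725 m from the base axis. Payload 3.1 kg.
Tool frame: the origin (TCP) lies between the finger pads; the fingertips stand 14 mm ahead of it and the grasp point (between the pads) lies 5 mm behind it; z points along the fingers, y is the line along which they close (so a half turn about z gives the same grasp; the last joint's range is limited). The gripper opens to 85 mm and grips with 20 to 120 N. Pads are 22 mm wide; open, the fingers measure 114 mm over their backs; the gripper's body (76 mm by 85 mm) begins 54 mm behind the grasp point. The pads swing forward as they close: fully open they stand 13 mm farther back than shut.
Start: joints at [1.207, 0.048, 0.099, 1.622, 0, 1.443], TCP at [0.123, 0.51, 0.245] pointing down, gripper open.
Joint ranges: [-2.91, 2.91], [-0.99, 1.94], [-1.21, 1.42], [-2.12, 2.29], [-1.49, 1.47], [-3.14, 3.14]. Speed limits (rad/s): [2.79, 2.79, 3.14, 3.14, 3.14, 3.14].

INTERFACE

Orientations are given as [roll, pitch, yaw] about the fixed x, y, z axes, in that order (R = Rz(yaw) Ry(pitch) Rx(roll)).
In Python, from cell import r, read_camera gives the robot as it stands.
- The arm moves only by the tool servo_tool, never from a script. Its arguments are lists of equal length, an entry for each row: "delta_pos": the shift along the world's x, y, z as a fraction of full scale, a list of three; "dr": the turn, a rotation vector about the world's x, y, z as a fraction of full scale, a list of three. In form: {"delta_pos": [[tx, ty, tz], ...], "dr": [[rx, ry, rz], ...]}. A call has 1 to 10 rows; each row is the pose to reach, as a shift and turn from the pose commanded when the call began; what a row does not reach only later rows make up. Full scale, the value 1, is 500 mm for a shift and 30 degrees for a turn. A row lasts 1/12 s, in which the tool goes at most 41.7 mm and 7.16 degrees, less where a joint would pass 70% of its speed; a pose out of reach is approached as far as the arm can. A call with a number of a shift or a turn outside -1 to 1 is refused whole. A call with a gripper value outside its range is refused whole. "claw" is the gripper command: -1 is shut, 1 is fully open, values between are in proportion, set as the call begins (left out, the last holds). The fingers move at their own pace and stop on an object; "newtons" is the grip in N (left out, the last holds). Time passes only in rows, so rows that repeat a pose let the fingers close. It gives the time, the measured TCP pose, the force, the opening and the grip force at its end, in the units of the state.
- r.sense(): the state, without advancing time (a new reading comes with each control period).
- read_camera(name): name is "scene" or "top"; returns a dict with "color" (420x560x3 uint8, red, green, blue), "depth" (420x560 float32, m along the optical axis (not along the pixel's ray), 0 where there is no reading), "fx", "fy", "cx", "cy" (pixels), "pose" (4x4, takes a point from camera to world coordinates). Camera axes: x right, y down, z forward; pixel columns grow to the right and rows downward; lengths in m; the calibration is good to about 2 mm. A picture is of the moment at which its call begins.
- r.sign_off(): hands the job in; it is judged then, once.
The state is a dict: "t": time; "joint_pos": joint angles; "joint_velocities": joint speeds; "effort": joint torques, N m; "ee_pos": TCP position; "eef_rot": TCP orientation; "force": force on the tool from outside, world axes, zero at the start; "ft_torque": the same for the moment, N m; "grip_width": finger opening in m; "finger_force": force on a finger pad.
Only numpy, scipy, OpenCV 4.12 (cv2) and the standard library are available. Lean on these libraries where they do the work, as an engineer would, in place of code of your own. Each camera call takes 0.05 s, during which the arm holds its last target. There are 200 camera calls.

TASK

Pick up the red scoop by its handle and tip all five steel sizing balls out of it into the pan of the check scale, so that their weight alone drops the pan onto its stop. Then stand the empty scoop upright in the middle of the cardboard pad and let go of it. Don't lean on the scale, and leave the other things on the bench where they are.

Things in the scene. Friction and masses are not known exactly. Their poses are not given: they have to be found in the camera images.
- scoop_grip (a point): Centre of the black bar handle over the red scoop. Axes: x towards the scoop's open mouth, z up. The bar lies along x, 18 mm wide (y), 16 mm tall, gripped from above across y; free for fingers 32 mm either way along x (a post stands 42 mm behind, slanted struts 46 mm in front). It is 122 mm above the scoop's underside, 50 mm in front of its back.
- scoop_lip (a point): Middle of the scoop's pouring lip at the open mouth, 108 mm wide: 90 mm in front of scoop_grip along x and 68 mm below it (54 mm above the underside). The side walls beside it reach 8 mm lower; the foot ends 40 mm behind it. Axes as scoop_grip.
- scoop_base (a point): Centre of the scoop's underside: 20 mm in front of the handle's centre, 122 mm below it. Axes as scoop_grip. The foot stands from 70 mm behind to 30 mm in front of it.
- scoop: Red sheet-metal scoop, 140 long, 116 wide, walls 78 mm high, holding five loose steel balls; 0.9 kg in all. Its floor rises at 19 degrees to the open mouth, so the balls lie at the back and roll out only when the mouth is tipped down more than 19 degrees; 35 to 45 empties it. Same point and axes as scoop_base.
- pan_floor (a point): Centre of the inner floor of the scale's square aluminium pan: 162x162 mm inside, 170x170 mm outside, rim 46 mm above this point. Raised, this point stands 79 mm above the table. Axes as the scale's.
- pan (a joint): How far the pan has sunk, m: 0 raised, 0.025 resting on the rubber-topped stud under it (the hard stop). The spring lets it leave 0 at about 1.5 N load and rest on the stop from about 4.6 N; only all five balls are sure to do that.
- scale: Check scale, fixed: yellow base 270x140 mm, steel post 26 mm thick, 150 mm from the pan's centre along +x (the side away from the robot), yellow arm at its top, 270 mm above the table, coil spring and the pan hung from it. Origin on the table under the pan's centre, z up. The pan is open above; arm and spring keep 100 mm from its centre.
- pad_top (a point): Centre of the upper face of a flat brown cardboard pad fixed on the table, 200 mm (its x) by 170 mm (its y), 5 mm thick: where the empty scoop goes.
- ball0_center (a point): Centre of a bare steel sizing ball, 32 mm across, about 0.13 kg.
- ball1_center (a point): Centre of a bare steel sizing ball, 32 mm across, about 0.13 kg.
- ball2_center (a point): Centre of a bare steel sizing ball, 32 mm across, about 0.13 kg.
- ball3_center (a point): Centre of a bare steel sizing ball, 32 mm across, about 0.13 kg.
- ball4_center (a point): Centre of a bare steel sizing ball, 32 mm across, about 0.13 kg.
- die_a: Bending die half, bare steel U-shaped block 90x90x50 mm. Bystander: leave it alone. Origin at its underside.
- die_b: Bending die half, bare steel U-shaped block 90x110x50 mm. Bystander: leave it alone. Origin at its underside.
- tube_a: Upright offcut of bare exhaust tube, 64 mm across, 90 mm tall. Bystander: leave it alone. Origin at its underside.
- tube_b: Upright offcut of exhaust tube, 76 mm across, 60 mm tall. Bystander: leave it alone. Origin at its underside.
- wrench: Steel wrench, 190 mm, lying between the robot and the scale. Bystander: leave it alone. Origin at its underside.
- can: Closed can with a blue label, 66 mm across, 150 mm tall. Bystander: leave it alone. Origin at its underside.
- hammer: Hammer, 260 mm, lying at the right. Bystander: leave it alone. Origin at its underside.

How it is judged:
By the outcome, as a careful person would: the job done as asked, in the order asked, and still so for the second after the job is handed in, with the robot touching nothing.
It also fails if it takes over 54 s, if anything falls off the work surface, if the arm or the gripper's body presses on something with over 40 N, if the wrist force passes 120 N, or if a joint passes its speed limit or range.

## Working session

There is one attempt and no reset: what is moved stays moved. The work goes in short steps, Python scripts to look and compute and a tool call to move; the robot and the scene stay as the last step left them, time stands still between calls to the robot, and variables do not carry over. Pictures are saved under pics/ and viewed, at most 10 in all, crops included, and the job is handed in when it is done.

Besides the shell and the picture viewer there is one more tool, called after "Call:" as name(argument=value, ...), one argument or row to a line, values as JSON. servo_tool: Moves the arm, as the interface text tells. Its arguments: {"type":"object","properties":{"delta_pos":{"type":"array","items":{"type":"array","items":{"type":"number","minimum":-1,"maximum":1}}},"dr":{"type":"array","items":{"type":"array","items":{"type":"number","minimum":-1,"maximum":1}}},"claw":{"type":"number"},"newtons":{"type":"number"}},"required":["delta_pos","dr"]}

```bash
mkdir -p pics; cat > h.py <<'E'
import numpy as np, cv2
from cell import r, read_camera
def pts(c):
    d=c["depth"]; v,u=np.indices(d.shape)
    P=np.stack([(u-c["cx"])/c["fx"]*d,(v-c["cy"])/c["fy"]*d,d],-1)
    return P@c["pose"][:3,:3].T+c["pose"][:3,3]
E
python3 - <<'E'
from h import *
for n in("scene","top"):
    c=read_camera(n); np.savez(n+".npz",**c); cv2.imwrite(f"pics/{n}0.png",c["color"][...,::-1]); print(n,c["pose"].round(3).tolist(),c["fx"],(c["depth"]>0).mean())
s=r.sense();print(s)
E
```

```text
scene [[0.455, 0.675, -0.58, 1.276], [0.89, -0.347, 0.296, -0.377], [-0.001, -0.651, -0.759, 1.052], [0.0, 0.0, 0.0, 1.0]] 429.17048027851035 0.9962202380952381
top [[0.004, -0.981, 0.196, 0.307], [-1.0, -0.002, 0.008, -0.03], [-0.007, -0.196, -0.981, 1.237], [0.0, 0.0, 0.0, 1.0]] 445.5582052473198 0.9961011904761905
{'t': 0.1, 'joint_pos': array([ 1.20720503e+00,  4.86637583e-02,  9.77005006e-02,  1.62202165e+00,
       -1.60030867e-05,  1.44301151e+00]), 'joint_velocities': array([-2.05373970e-03, -2.44666042e-03,  4.13120377e-03,  6.81653993e-04,
       -8.13903824e-05, -1.16842145e-03]), 'effort': array([ 2.39602137e-03, -3.39852762e+01,  3.20934927e+01,  1.58350688e-02,
       -1.31797378e-04,  1.27939472e-05]), 'ee_pos': array([0.12246612, 0.50995026, 0.24421385]), 'eef_rot': array([-3.13941988e+00, -2.63034370e-04,  2.90578590e+00]), 'force': array([-1.03931081, -0.47710199,  0.84503283]), 'ft_torque': array([ 0.01048551, -0.02253199, -0.02266572]), 'finger_force': 0.0, 'grip_width': 0.08567879315140081}
```

View pics/scene0.png

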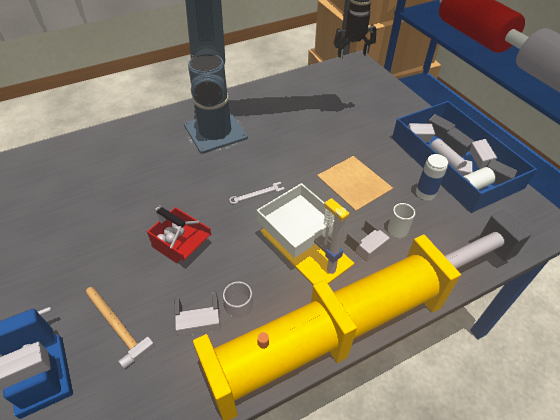

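View pics/top0.png

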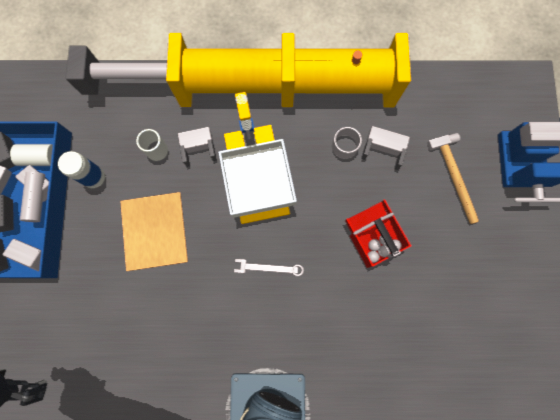

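The top view shows the scoop at about (378,235) with the balls at its back (lower side), the pan at (258,180), the pad at (154,231) and the wrench at (268,268). The scene view agrees. Next I'll measure them.

```bash
python3 - <<'E'
from h import *
for n in("top","scene"):
    c=dict(np.load(n+".npz")); P=pts(c); C=c["color"].astype(int); hsv=cv2.cvtColor(c["color"],cv2.COLOR_RGB2HSV)
    x,y,z=P[...,0],P[...,1],P[...,2]; H,S,V=hsv[...,0],hsv[...,1],hsv[...,2]
    def rep(k,m):
        q=P[m]; 
        if len(q)<5: print(k,len(q));return
        R=cv2.minAreaRect((q[:,:2]*1000).astype(np.float32)); print(n,k,len(q),"c",np.median(q,0).round(4),"rect",np.round(R[0],1),np.round(R[1],1),round(R[2],1),"z",np.percentile(q[:,2],[2,98]).round(3))
    w=(x>0.15)&(x<.6)&(y<-.12)&(y>-.5)
    rep("handle",w&(z>.122)&(z<.14)&(V<90))
    rep("allhigh",w&(z>.115)&(z<.14))
    red=w&(S>150)&((H<8)|(H>172))&(z>-.01)&(z<.1)
    rep("red",red); rep("redtop",red&(z>.072))
    rep("balls",w&(S<60)&(V>110)&(z>.02)&(z<.07)&(x<.42))
    rep("pad",(x>.15)&(x<.6)&(y>.1)&(y<.45)&(H>8)&(H<22)&(S>80)&(z<.02))
    p=(x>.25)&(x<.65)&(y<.17)&(y>-.15)&(S<60)
    rep("panrim",p&(z>.117)&(z<.131)); rep("panfloor",p&(z>.07)&(z<.088)&(V>150))
    rep("arm+spring",(x>.25)&(x<.75)&(y<.17)&(y>-.15)&(z>.15)&(z<.29))
    o=(x>.13)&(x<.65)&(y<.5)&(y>-.5)&(z>.01)&(z<.4)
    nb,L,st,ce=cv2.connectedComponentsWithStats(o.astype(np.uint8))
    for i in range(1,nb):
        if st[i,4]>60: rep("obj%d"%i,L==i)
E
```

```text
top handle 262 c [ 0.4424 -0.2929  0.1301] rect [ 441.2 -294. ] [93.3 18. ] 27.1 z [0.124 0.134]
top allhigh 349 c [ 0.4423 -0.2928  0.1295] rect [ 440.  -290.4] [99.9 35.9] 22.0 z [0.117 0.134]
top red 1662 c [ 0.4703 -0.2749  0.0457] rect [ 463.3 -297. ] [145.4 143.1] 27.7 z [0.009 0.08 ]
top redtop 254 c [ 0.4423 -0.3012  0.0777] rect [ 458.7 -285.4] [138.5 117.6] 26.7 z [0.073 0.083]
top balls 169 c [ 0.4074 -0.2855  0.0424] rect [ 402.5 -306.2] [78.1 33.6] 88.9 z [0.034 0.052]
top pad 4405 c [0.4692 0.3244 0.0057] rect [471.6 325.7] [202.9 175.3] 8.3 z [0.    0.011]
top panrim 324 c [0.5343 0.0294 0.125 ] rect [590.2  30.5] [155.9 170.1] 11.8 z [0.118 0.129]
top panfloor 2768 c [0.5875 0.0353 0.0795] rect [595.1  31.6] [140.9 163.3] 11.3 z [0.075 0.084]
top arm+spring 367 c [0.7114 0.057  0.2692] rect [724.4  58.5] [56.4 25.6] 11.7 z [0.187 0.274]
top obj1 705 c [0.6157 0.4808 0.1086] rect [620.5 485.9] [58.7 28.1] 0.1 z [0.015 0.154]
top obj2 3689 c [0.5734 0.0322 0.0797] rect [584.9  29.3] [164.9 171.4] 11.1 z [0.012 0.127]
top obj20 2569 c [ 0.4568 -0.2834  0.0484] rect [ 459
[... 704 characters left out ...]
0.8] 8.3 z [0.001 0.011]
scene panrim 335 c [ 0.5316 -0.0012  0.1241] rect [570.9  24.9] [121.3 174.4] 13.5 z [0.117 0.129]
scene panfloor 1628 c [0.5807 0.038  0.0801] rect [581.4  40.4] [140.5 142.2] 12.6 z [0.076 0.084]
scene arm+spring 471 c [0.7206 0.0505 0.2474] rect [724.6  57. ] [55.3 28.1] 11.5 z [0.156 0.273]
scene obj1 128 c [0.1473 0.4854 0.3816] rect [146.8 484.4] [35.8 14.2] 43.8 z [0.361 0.4  ]
scene obj5 540 c [0.6311 0.4767 0.0983] rect [622.4 484.1] [55.4 31. ] 3.1 z [0.013 0.153]
scene obj53 2864 c [0.5677 0.0264 0.0814] rect [580.1  25.6] [145.7 176. ] 8.7 z [0.012 0.127]
scene obj110 2176 c [ 0.4556 -0.2956  0.0521] rect [ 459.3 -287.7] [145.4 119.8] 27.0 z [0.019 0.132]
```

```bash
python3 - <<'E'
from h import *
a=np.deg2rad(11.5); U=np.array([np.cos(a),np.sin(a)]); W=np.array([-U[1],U[0]])
for n in("top","scene"):
    c=dict(np.load(n+".npz")); P=pts(c).reshape(-1,3); S=cv2.cvtColor(c["color"],cv2.COLOR_RGB2HSV)[...,1].ravel()
    q=P[(P[:,0]>.45)&(P[:,0]<.75)&(abs(P[:,1]-.03)<.13)&(P[:,2]>.119)&(P[:,2]<.131)&(S<60)]
    u,w=q[:,:2]@U,q[:,:2]@W
    print(n,np.percentile(u,[1,3,50,97,99]).round(4),np.percentile(w,[1,3,50,97,99]).round(4))
    m=(abs(w-np.median(w))<.06); print(" near/far rims hist",np.histogram(u[m],bins=np.arange(.47,.71,.01)))
    q=P[(P[:,0]>.6)&(P[:,0]<.8)&(abs(P[:,1]-.05)<.08)&(P[:,2]>.262)&(P[:,2]<.28)]
    print(" arm u,w",np.percentile(q[:,:2]@U,[2,98]).round(3),np.percentile(q[:,:2]@W,[2,50,98]).round(3))
E
```

```text
top [0.5067 0.507  0.5939 0.6768 0.6816] [-0.1726 -0.1722 -0.0866 -0.0034 -0.0028]
 near/far rims hist (array([ 0,  0,  0, 73, 22,  0,  0,  0,  0,  0,  0,  0,  0,  0,  0,  0,  0,
        0,  0,  0, 96,  0,  0]), array([0.47, 0.48, 0.49, 0.5 , 0.51, 0.52, 0.53, 0.54, 0.55, 0.56, 0.57,
       0.58, 0.59, 0.6 , 0.61, 0.62, 0.63, 0.64, 0.65, 0.66, 0.67, 0.68,
       0.69, 0.7 ]))
 arm u,w [0.695 0.757] [-0.099 -0.087 -0.075]
scene [0.5057 0.5068 0.5751 0.7064 0.7389] [-0.1751 -0.1744 -0.1171 -0.005  -0.0039]
 near/far rims hist (array([ 0,  0,  0, 54, 46,  8,  6,  8,  5,  6,  8,  5,  7,  8,  9,  8,  9,
        8, 10,  9, 97,  0,  0]), array([0.47, 0.48, 0.49, 0.5 , 0.51, 0.52, 0.53, 0.54, 0.55, 0.56, 0.57,
       0.58, 0.59, 0.6 , 0.61, 0.62, 0.63, 0.64, 0.65, 0.66, 0.67, 0.68,
       0.69, 0.7 ]))
 arm u,w [0.696 0.759] [-0.102 -0.091 -0.076]
```

Call:
servo_tool(
  delta_pos=[
    [0.06, -0.08, 0.01],
    [0.1, -0.16, 0.02],
    [0.14, -0.24, 0.02],
    [0.18, -0.32, 0.02],
    [0.22, -0.4, 0.02],
    [0.26, -0.48, 0.02],
    [0.3, -0.56, 0.02],
    [0.34, -0.64, 0.02],
    [0.38, -0.72, 0.02],
    [0.42, -0.8, 0.02],
  ],
  dr=[
    [0, 0, 0.1],
    [0, 0, 0.2],
    [0, 0, 0.3],
    [0, 0, 0.4],
    [0, 0, 0.5],
    [0, 0, 0.6],
    [0, 0, 0.7],
    [0, 0, 0.8],
    [0, 0, 0.9],
    [0, 0, 1],
  ],
  claw=1,
  newtons=110,
)

```text
t: 0.93
ee_pos: [0.3166, 0.141, 0.255]
eef_rot: [3.141, 0.0, -2.851]
force: [1.6, 0.9, -1.1]
grip_width: 0.0852
finger_force: 0.0
```

Call:
servo_tool(
  delta_pos=[
    [0.04, -0.08, 0],
    [0.08, -0.16, 0],
    [0.11, -0.24, 0],
    [0.14, -0.32, 0],
    [0.17, -0.4, 0],
    [0.2, -0.48, 0],
    [0.22, -0.56, 0],
    [0.24, -0.64, 0],
    [0.25, -0.72, 0],
    [0.25, -0.8, 0],
  ],
  dr=[
    [0, 0, 0.1],
    [0, 0, 0.2],
    [0, 0, 0.3],
    [0, 0, 0.34],
    [0, 0, 0.34],
    [0, 0, 0.34],
    [0, 0, 0.34],
    [0, 0, 0.34],
    [0, 0, 0.34],
    [0, 0, 0.34],
  ],
)

```text
t: 1.77
ee_pos: [0.4416, -0.253, 0.2543]
eef_rot: [3.141, 0.0, -2.676]
force: [1.0, 0.3, 0.1]
grip_width: 0.0858
finger_force: 0.0
```

Call:
servo_tool(
  delta_pos=[
    [0, 0, 0],
    [0, 0, 0],
    [0, 0, 0],
  ],
  dr=[
    [0, 0, 0],
    [0, 0, 0],
    [0, 0, 0],
  ],
)

```text
t: 2.02
ee_pos: [0.4409, -0.2507, 0.2546]
eef_rot: [3.139, -0.0, -2.677]
force: [0.2, 1.1, -0.5]
grip_width: 0.0849
finger_force: 0.0
```

Call:
servo_tool(
  delta_pos=[
    [0.003, -0.05, 0],
    [0.003, -0.089, -0.03],
    [0.003, -0.089, -0.08],
    [0.003, -0.089, -0.13],
    [0.003, -0.089, -0.18],
    [0.003, -0.089, -0.22],
    [0.003, -0.089, -0.25],
    [0.003, -0.089, -0.275],
    [0.003, -0.089, -0.275],
    [0.003, -0.089, -0.275],
  ],
  dr=[
    [0, 0, 0.013],
    [0, 0, 0.013],
    [0, 0, 0.013],
    [0, 0, 0.013],
    [0, 0, 0.013],
    [0, 0, 0.013],
    [0, 0, 0.013],
    [0, 0, 0.013],
    [0, 0, 0.013],
    [0, 0, 0.013],
  ],
)

```text
t: 2.85
ee_pos: [0.4428, -0.2941, 0.1176]
eef_rot: [3.141, -0.0, -2.667]
force: [0.5, -0.7, -0.3]
grip_width: 0.0853
finger_force: 0.0
```

Call:
servo_tool(
  delta_pos=[
    [0, 0, 0],
    [0, 0, 0],
    [0, 0, 0],
    [0, 0, 0],
    [0, 0, 0],
    [0, 0, 0],
    [0, 0, 0],
    [0, 0, 0],
    [0, 0, 0],
    [0, 0, 0],
  ],
  dr=[
    [0, 0, 0],
    [0, 0, 0],
    [0, 0, 0],
    [0, 0, 0],
    [0, 0, 0],
    [0, 0, 0],
    [0, 0, 0],
    [0, 0, 0],
    [0, 0, 0],
    [0, 0, 0],
  ],
  claw=-1,
  newtons=110,
)

```text
t: 3.68
ee_pos: [0.4434, -0.2965, 0.1185]
eef_rot: [-3.139, 0.0, -2.669]
force: [1.1, -4.1, 2.4]
grip_width: 0.0163
finger_force: 107.5
```

Call:
servo_tool(
  delta_pos=[
    [0, 0, 0.01],
    [0, 0, 0.03],
    [0, 0, 0.06],
    [0, 0, 0.1],
    [0, 0, 0.15],
    [0, 0, 0.2],
    [0, 0, 0.25],
    [0, 0, 0.29],
    [0, 0, 0.315],
    [0, 0, 0.325],
  ],
  dr=[
    [0, 0, 0],
    [0, 0, 0],
    [0, 0, 0],
    [0, 0, 0],
    [0, 0, 0],
    [0, 0, 0],
    [0, 0, 0],
    [0, 0, 0],
    [0, 0, 0],
    [0, 0, 0],
  ],
)

```text
t: 4.52
ee_pos: [0.4426, -0.2947, 0.2813]
eef_rot: [3.14, 0.0, -2.669]
force: [0.2, 0.3, -8.8]
grip_width: 0.0165
finger_force: 107.9
```

```bash
python3 - <<'E'
from h import *
c=read_camera("scene"); s=r.sense(); print({k:np.round(s[k],3) for k in("ee_pos","eef_rot","force","ft_torque","grip_width","joint_pos")})
cv2.imwrite("pics/s1.png",cv2.resize(c["color"][60:320,60:400,::-1],None,fx=2,fy=2))
E
```

```text
{'ee_pos': array([ 0.443, -0.295,  0.281]), 'eef_rot': array([ 3.141,  0.   , -2.669]), 'force': array([ 0.588, -1.337, -8.312]), 'ft_torque': array([-0.018, -0.125, -0.056]), 'grip_width': np.float64(0.016), 'joint_pos': array([-7.140e-01,  7.900e-02,  2.040e-01,  1.696e+00,  1.000e-03,
       -1.187e+00])}
```

View pics/s1.png

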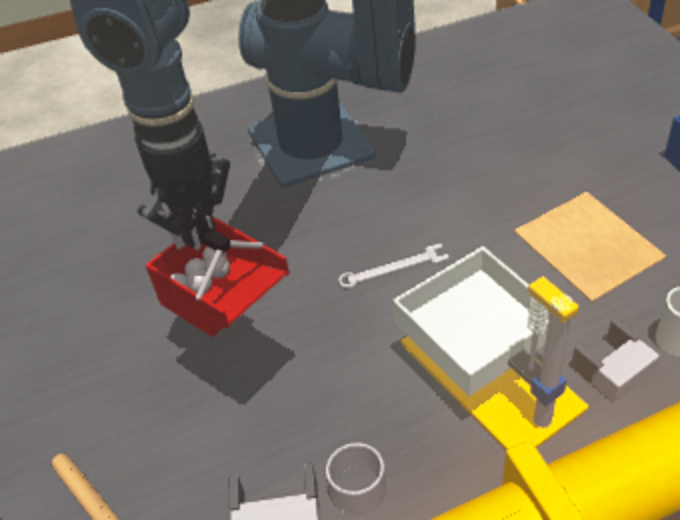

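The scoop hangs level in the gripper at crop (215,270), and all its balls are still inside. The way to the pan is clear.

Call:
servo_tool(
  delta_pos=[
    [0.003, 0.004, 0],
    [0.01, 0.012, 0],
    [0.02, 0.024, 0],
    [0.032, 0.038, 0],
    [0.046, 0.055, 0],
    [0.06, 0.072, 0],
    [0.075, 0.09, 0],
    [0.09, 0.108, 0],
    [0.105, 0.126, 0],
    [0.12, 0.144, 0],
  ],
  dr=[
    [0, 0, 0.03],
    [0, 0, 0.08],
    [0, 0, 0.16],
    [0, 0, 0.26],
    [0, 0, 0.36],
    [0, 0, 0.46],
    [0, 0, 0.56],
    [0, 0, 0.66],
    [0, 0, 0.76],
    [0, 0, 0.86],
  ],
)

```text
t: 5.4
ee_pos: [0.5025, -0.2218, 0.2778]
eef_rot: [3.137, 0.0, -2.214]
force: [0.2, -0.2, -7.6]
grip_width: 0.0159
finger_force: 107.9
```

Call:
servo_tool(
  delta_pos=[
    [0.015, 0.018, 0],
    [0.03, 0.036, 0],
    [0.045, 0.054, 0],
    [0.06, 0.072, 0],
    [0.075, 0.09, 0],
    [0.09, 0.108, 0],
    [0.105, 0.126, 0],
    [0.12, 0.144, 0],
    [0.132, 0.158, 0],
    [0.144, 0.172, 0],
  ],
  dr=[
    [0, 0, 0.1],
    [0, 0, 0.2],
    [0, 0, 0.3],
    [0, 0, 0.4],
    [0, 0, 0.5],
    [0, 0, 0.6],
    [0, 0, 0.7],
    [0, 0, 0.8],
    [0, 0, 0.9],
    [0, 0, 1],
  ],
)

```text
t: 6.23
ee_pos: [0.5743, -0.1358, 0.2775]
eef_rot: [3.136, 0.002, -1.69]
force: [-0.5, -0.2, -9.3]
grip_width: 0.0159
finger_force: 107.9
```

Call:
servo_tool(
  delta_pos=[
    [0.014, 0.018, 0],
    [0.028, 0.036, 0],
    [0.042, 0.054, 0],
    [0.055, 0.07, 0],
    [0.067, 0.084, 0],
    [0.077, 0.096, 0],
    [0.085, 0.105, 0],
    [0.09, 0.111, 0],
    [0.092, 0.114, 0],
    [0.092, 0.114, 0],
  ],
  dr=[
    [0, 0, 0.1],
    [0, 0, 0.2],
    [0, 0, 0.3],
    [0, 0, 0.4],
    [0, 0, 0.5],
    [0, 0, 0.6],
    [0, 0, 0.68],
    [0, 0, 0.74],
    [0, 0, 0.78],
    [0, 0, 0.8],
  ],
)

```text
t: 7.07
ee_pos: [0.6203, -0.0793, 0.2779]
eef_rot: [3.138, 0.003, -1.274]
force: [-0.4, 0.3, -9.8]
grip_width: 0.0161
finger_force: 107.9
```

```bash
python3 - <<'E'
from h import *
c=read_camera("top"); s=r.sense(); print({k:np.round(s[k],3) for k in("t","ee_pos","eef_rot","force","ft_torque","joint_pos")})
cv2.imwrite("pics/t1.png",cv2.resize(c["color"][100:300,130:430,::-1],None,fx=2,fy=2))
E
```

```text
{'t': np.float64(7.117), 'ee_pos': array([ 0.62 , -0.08 ,  0.278]), 'eef_rot': array([ 3.138e+00,  2.000e-03, -1.274e+00]), 'force': array([-1.034,  1.033, -8.796]), 'ft_torque': array([ 0.056,  0.025, -0.035]), 'joint_pos': array([-0.235,  0.34 ,  0.501,  1.736,  0.   , -2.103])}
```

View pics/t1.png

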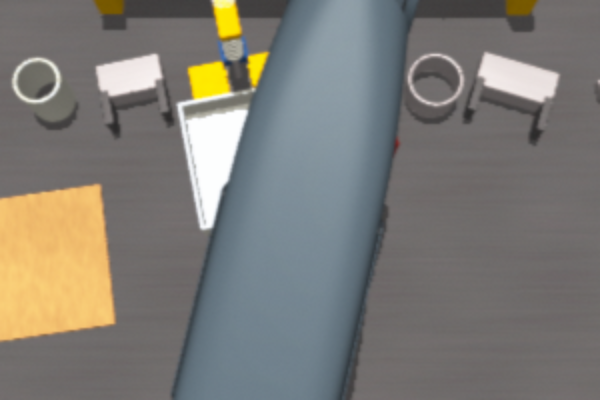

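The arm hides the scoop from above, but the pose is as planned (heading 107°, grip behind the pan on the −y side). I'll tip to 18° first.

Call:
servo_tool(
  delta_pos=[
    [-0.001, 0.003, 0],
    [-0.003, 0.008, 0],
    [-0.005, 0.014, 0],
    [-0.007, 0.022, 0],
    [-0.009, 0.029, 0],
    [-0.011, 0.036, 0],
    [-0.013, 0.042, 0],
    [-0.015, 0.048, 0],
    [-0.016, 0.05, 0],
    [-0.016, 0.05, 0],
  ],
  dr=[
    [-0.03, -0.01, 0],
    [-0.09, -0.028, 0],
    [-0.17, -0.052, 0],
    [-0.26, -0.08, 0],
    [-0.35, -0.107, 0],
    [-0.43, -0.131, 0],
    [-0.5, -0.153, 0],
    [-0.55, -0.168, 0],
    [-0.57, -0.174, 0],
    [-0.57, -0.174, 0],
  ],
)

```text
t: 7.95
ee_pos: [0.6119, -0.054, 0.2798]
eef_rot: [3.141, -0.31, -1.275]
force: [0.1, 0.2, -8.8]
grip_width: 0.0155
finger_force: 107.9
```

```bash
python3 - <<'E'
from h import *
c=read_camera("scene"); s=r.sense(); print({k:np.round(s[k],3) for k in("t","ee_pos","eef_rot","force","ft_torque","joint_pos")})
cv2.imwrite("pics/s2.png",cv2.resize(c["color"][100:300,180:420,::-1],None,fx=3,fy=3))
E
```

```text
{'t': np.float64(8.0), 'ee_pos': array([ 0.612, -0.055,  0.28 ]), 'eef_rot': array([-3.141, -0.31 , -1.276]), 'force': array([ 0.075, -0.45 , -8.675]), 'ft_torque': array([1.078, 0.376, 0.   ]), 'joint_pos': array([-0.058,  0.184,  0.286,  1.563, -0.291, -1.94 ])}
```

View pics/s2.png

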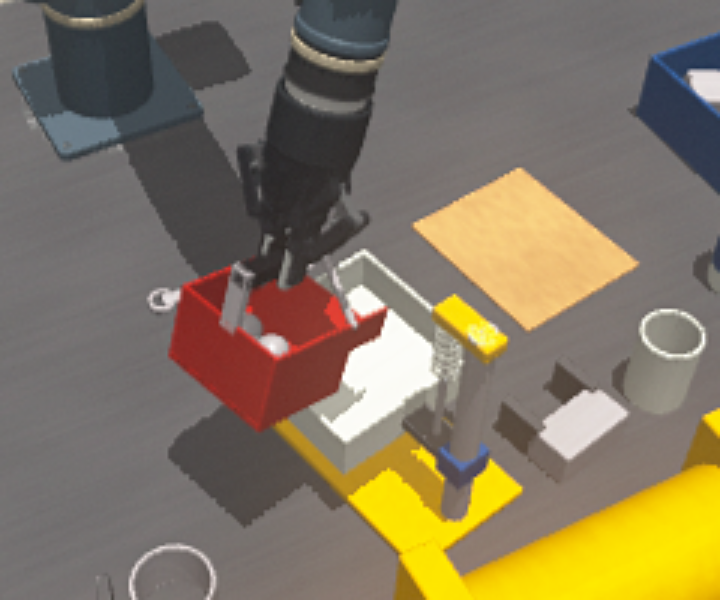

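The scoop is tilted at crop (270,340), its mouth over the pan with the balls still inside, and it is clear of the spring and arm at (470,330). I'll continue the tilt slowly.

Call:
servo_tool(
  delta_pos=[
    [-0.001, 0.003, -0.001],
    [-0.002, 0.006, -0.002],
    [-0.003, 0.009, -0.003],
    [-0.004, 0.012, -0.004],
    [-0.005, 0.015, -0.005],
    [-0.006, 0.018, -0.006],
    [-0.007, 0.021, -0.007],
    [-0.008, 0.024, -0.008],
    [-0.008, 0.026, -0.009],
    [-0.009, 0.029, -0.01],
  ],
  dr=[
    [-0.029, -0.009, 0],
    [-0.057, -0.018, 0],
    [-0.086, -0.026, 0],
    [-0.115, -0.035, 0],
    [-0.143, -0.044, 0],
    [-0.172, -0.053, 0],
    [-0.2, -0.061, 0],
    [-0.23, -0.07, 0],
    [-0.258, -0.079, 0],
    [-0.287, -0.088, 0],
  ],
)

```text
t: 8.83
ee_pos: [0.6084, -0.0408, 0.2753]
eef_rot: [-3.14, -0.471, -1.277]
force: [0.4, -0.6, -8.8]
grip_width: 0.016
finger_force: 108.0
```

Call:
servo_tool(
  delta_pos=[
    [0, 0, 0],
    [0, 0, 0],
    [0, 0, 0],
    [0, 0, 0],
    [0, 0, 0],
    [0, 0, 0],
  ],
  dr=[
    [0, 0, 0],
    [0, 0, 0],
    [0, 0, 0],
    [0, 0, 0],
    [0, 0, 0],
    [0, 0, 0],
  ],
)

```text
t: 9.33
ee_pos: [0.6092, -0.0417, 0.2774]
eef_rot: [-3.137, -0.472, -1.279]
force: [0.2, -0.0, -2.2]
grip_width: 0.0159
finger_force: 108.8
```

Call:
servo_tool(
  delta_pos=[
    [-0.001, 0.004, -0.001],
    [-0.002, 0.008, -0.002],
    [-0.003, 0.012, -0.003],
    [-0.005, 0.016, -0.004],
    [-0.006, 0.02, -0.005],
    [-0.007, 0.024, -0.006],
    [-0.008, 0.028, -0.007],
    [-0.01, 0.032, -0.008],
    [-0.011, 0.036, -0.009],
    [-0.012, 0.04, -0.01],
  ],
  dr=[
    [-0.043, -0.013, 0],
    [-0.086, -0.026, 0],
    [-0.129, -0.039, 0],
    [-0.172, -0.053, 0],
    [-0.215, -0.066, 0],
    [-0.258, -0.079, 0],
    [-0.301, -0.092, 0],
    [-0.344, -0.105, 0],
    [-0.387, -0.118, 0],
    [-0.43, -0.131, 0],
  ],
)

```text
t: 10.17
ee_pos: [0.6022, -0.0206, 0.2702]
eef_rot: [-3.14, -0.707, -1.276]
force: [0.7, 0.6, -2.6]
grip_width: 0.0159
finger_force: 108.9
```

Call:
servo_tool(
  delta_pos=[
    [0, 0, 0],
    [0, 0, 0],
    [0, 0, 0],
    [0, 0, 0],
    [0, 0, 0],
    [0, 0, 0],
    [0, 0, 0],
    [0, 0, 0],
  ],
  dr=[
    [0, 0, 0],
    [0, 0, 0],
    [0, 0, 0],
    [0, 0, 0],
    [0, 0, 0],
    [0, 0, 0],
    [0, 0, 0],
    [0, 0, 0],
  ],
)

```text
t: 10.83
ee_pos: [0.6024, -0.0212, 0.2705]
eef_rot: [-3.14, -0.705, -1.277]
force: [-0.3, 0.8, -2.2]
grip_width: 0.0159
finger_force: 108.9
```

```bash
python3 - <<'E'
from h import *
c=read_camera("scene"); s=r.sense(); print({k:np.round(s[k],3) for k in("t","ee_pos","eef_rot","force","ft_torque","joint_pos")})
cv2.imwrite("pics/s3.png",cv2.resize(c["color"][100:300,180:420,::-1],None,fx=3,fy=3))
E
```

```text
{'t': np.float64(10.883), 'ee_pos': array([ 0.602, -0.021,  0.27 ]), 'eef_rot': array([-3.14 , -0.705, -1.277]), 'force': array([-0.447,  0.117, -2.768]), 'ft_torque': array([ 1.02 ,  0.34 , -0.004]), 'joint_pos': array([ 0.177,  0.129,  0.092,  1.433, -0.699, -1.725])}
```

View pics/s3.png

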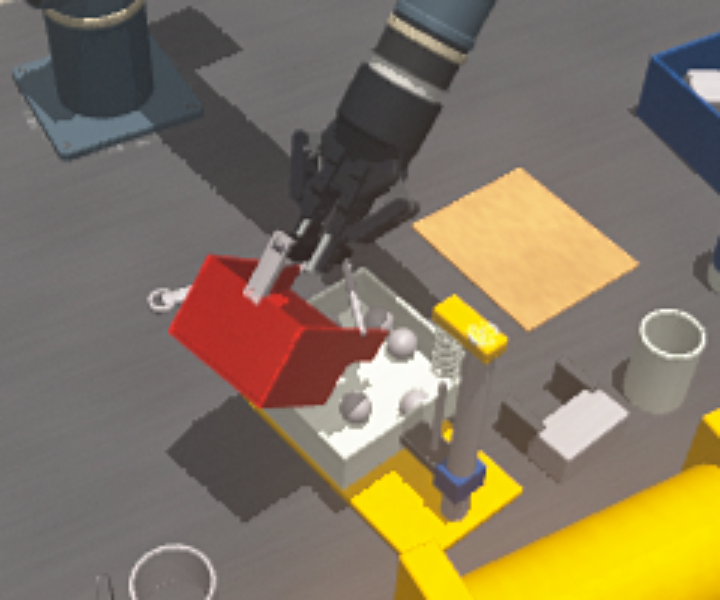

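All five balls appear to have gone: the wrist force fell from 8.8 to 2.5 N, which fits 0.65 kg. Four balls are visible in the pan at crop (375,320), (402,343), (355,405) and (412,402), and the fifth is probably behind the scoop. I'll level the scoop while raising it.

Call:
servo_tool(
  delta_pos=[
    [0, 0, 0.005],
    [0, 0, 0.015],
    [0, 0, 0.025],
    [0, 0, 0.035],
    [0, 0, 0.045],
    [0, 0, 0.055],
    [0, 0, 0.06],
    [0, 0, 0.06],
    [0, 0, 0.06],
    [0, 0, 0.06],
  ],
  dr=[
    [0.03, 0.009, 0],
    [0.09, 0.027, 0],
    [0.16, 0.05, 0],
    [0.24, 0.073, 0],
    [0.32, 0.098, 0],
    [0.4, 0.122, 0],
    [0.48, 0.147, 0],
    [0.56, 0.171, 0],
    [0.64, 0.195, 0],
    [0.72, 0.22, 0],
  ],
)

```text
t: 11.72
ee_pos: [0.6025, -0.0213, 0.3013]
eef_rot: [-3.14, -0.309, -1.277]
force: [0.5, 0.0, -2.6]
grip_width: 0.0159
finger_force: 108.8
```

Call:
servo_tool(
  delta_pos=[
    [-0.01, 0.02, 0],
    [-0.03, 0.06, 0],
    [-0.05, 0.11, 0],
    [-0.07, 0.16, 0],
    [-0.09, 0.21, 0],
    [-0.11, 0.26, 0],
    [-0.13, 0.31, 0],
    [-0.15, 0.36, 0],
    [-0.17, 0.41, 0],
    [-0.19, 0.46, 0],
  ],
  dr=[
    [0.08, 0.024, 0],
    [0.16, 0.049, 0],
    [0.24, 0.073, 0],
    [0.32, 0.098, 0],
    [0.4, 0.122, 0],
    [0.47, 0.143, 0],
    [0.52, 0.16, 0],
    [0.55, 0.168, 0],
    [0.568, 0.173, 0],
    [0.568, 0.173, 0],
  ],
)

```text
t: 12.55
ee_pos: [0.5074, 0.209, 0.301]
eef_rot: [-3.14, -0.001, -1.277]
force: [0.9, 0.6, -1.8]
grip_width: 0.016
finger_force: 108.8
```

Call:
servo_tool(
  delta_pos=[
    [-0.02, 0.05, 0],
    [-0.035, 0.1, 0],
    [-0.045, 0.14, 0],
    [-0.055, 0.17, 0],
    [-0.063, 0.185, 0],
    [-0.066, 0.194, 0],
    [-0.066, 0.194, 0],
    [-0.066, 0.194, 0],
    [-0.066, 0.194, 0],
  ],
  dr=[
    [0, 0, -0.05],
    [0, 0, -0.1],
    [0, 0, -0.15],
    [0, 0, -0.2],
    [0, 0, -0.25],
    [0, 0, -0.3],
    [0, 0, -0.3],
    [0, 0, -0.3],
    [0, 0, -0.3],
  ],
)

```text
t: 13.3
ee_pos: [0.4748, 0.3055, 0.3006]
eef_rot: [-3.141, -0.0, -1.433]
force: [-0.0, 0.7, -2.5]
grip_width: 0.0158
finger_force: 108.8
```

```bash
python3 - <<'E'
from h import *
c=read_camera("scene"); s=r.sense(); print({k:np.round(s[k],4) for k in("t","ee_pos","eef_rot","force","joint_pos")})
cv2.imwrite("pics/s4.png",cv2.resize(c["color"][80:300,180:460,::-1],None,fx=2.7,fy=2.7))
P=pts(c);x,y,z=P[...,0],P[...,1],P[...,2]; hsv=cv2.cvtColor(c["color"],cv2.COLOR_RGB2HSV)
t=read_camera("top");Q=pts(t); cv2.imwrite("pics/t4.png",cv2.resize(t["color"][100:300,90:330,::-1],None,fx=3,fy=3))
for n,q in(("s",P),("t",Q)):
    a=np.deg2rad(11.5); u=q[...,0]*np.cos(a)+q[...,1]*np.sin(a)-.592; w=-q[...,0]*np.sin(a)+q[...,1]*np.cos(a)+.088
    m=(abs(u)<.03)&(abs(w)<.06); print(n,"floor z",np.percentile(q[m][:,2],[5,30,50,95]).round(3))
    rim=(abs(abs(u)-.083)<.003)&(abs(w)<.08); print(n,"rim z",np.percentile(q[rim][:,2],[50,80,90]).round(3))
E
```

```text
{'t': np.float64(13.35), 'ee_pos': array([0.4748, 0.3054, 0.3005]), 'eef_rot': array([-3.1408e+00, -1.0000e-04, -1.4336e+00]), 'force': array([ 0.8366, -0.249 , -2.4153]), 'joint_pos': array([ 4.5300e-01,  1.7540e-01,  3.4860e-01,  1.7433e+00, -3.0000e-04,
       -1.2551e+00])}
s floor z [0.052 0.055 0.056 0.082]
s rim z [0.08  0.097 0.101]
t floor z [0.051 0.054 0.055 0.08 ]
t rim z [0.08  0.099 0.101]
```

View pics/s4.png

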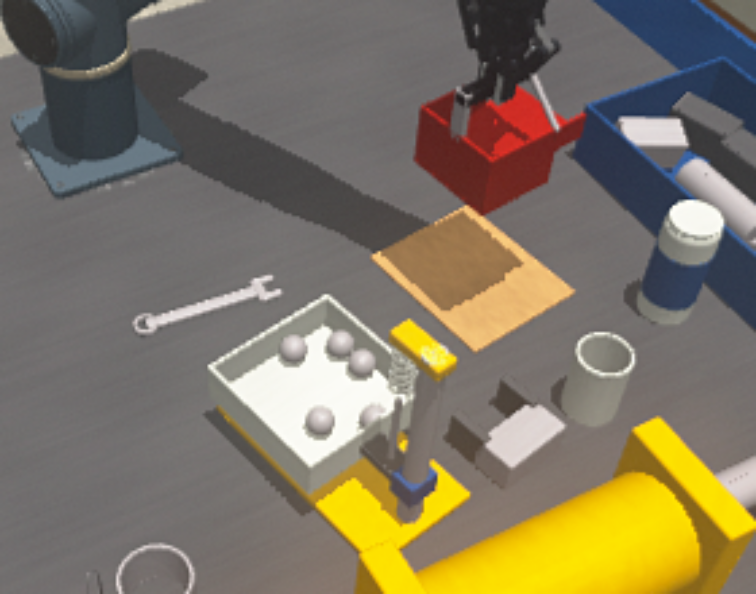

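All five balls are in the pan at crop (293,348), (340,343), (362,362), (320,420) and (372,415). The floor stands at z≈0.054, so the pan is on its stop. The scoop is empty and level over the pad, so I'll lower it.

Call:
servo_tool(
  delta_pos=[
    [0, 0, -0.02],
    [0, 0, -0.06],
    [0, 0, -0.11],
    [0, 0, -0.16],
    [0, 0, -0.21],
    [0, 0, -0.26],
    [0, 0, -0.3],
    [0, 0, -0.325],
    [0, 0, -0.335],
    [0, 0, -0.335],
  ],
  dr=[
    [0, 0, 0],
    [0, 0, 0],
    [0, 0, 0],
    [0, 0, 0],
    [0, 0, 0],
    [0, 0, 0],
    [0, 0, 0],
    [0, 0, 0],
    [0, 0, 0],
    [0, 0, 0],
  ],
)

```text
t: 14.23
ee_pos: [0.4737, 0.3053, 0.1315]
eef_rot: [3.139, -0.0, -1.434]
force: [-1.0, -0.4, -2.1]
grip_width: 0.016
finger_force: 108.7
```

Call:
servo_tool(
  delta_pos=[
    [0, 0, -0.003],
    [0, 0, -0.006],
    [0, 0, -0.009],
    [0, 0, -0.012],
    [0, 0, -0.015],
    [0, 0, -0.017],
    [0, 0, -0.017],
    [0, 0, -0.017],
  ],
  dr=[
    [0, 0, 0],
    [0, 0, 0],
    [0, 0, 0],
    [0, 0, 0],
    [0, 0, 0],
    [0, 0, 0],
    [0, 0, 0],
    [0, 0, 0],
  ],
)

```text
t: 14.9
ee_pos: [0.4742, 0.306, 0.1242]
eef_rot: [3.142, 0.0, -1.433]
force: [0.2, -0.1, -2.8]
grip_width: 0.0161
finger_force: 108.8
```

Not yet in contact; creep down a little more.

Call:
servo_tool(
  delta_pos=[
    [0, 0, -0.001],
    [0, 0, -0.002],
    [0, 0, -0.002],
    [0, 0, -0.002],
  ],
  dr=[
    [0, 0, 0],
    [0, 0, 0],
    [0, 0, 0],
    [0, 0, 0],
  ],
)

```text
t: 15.23
ee_pos: [0.4745, 0.3061, 0.1236]
eef_rot: [-3.141, 0.001, -1.433]
force: [0.6, 0.1, -0.8]
grip_width: 0.0166
finger_force: 108.9
```

Call:
servo_tool(
  delta_pos=[
    [0, 0, -0.001],
    [0, 0, -0.002],
    [0, 0, -0.002],
    [0, 0, -0.002],
  ],
  dr=[
    [0, 0, 0],
    [0, 0, 0],
    [0, 0, 0],
    [0, 0, 0],
  ],
)

```text
t: 15.57
ee_pos: [0.4747, 0.3062, 0.1235]
eef_rot: [-3.14, 0.001, -1.433]
force: [-1.1, -0.8, 5.6]
grip_width: 0.0161
finger_force: 109.9
```

Contact. I'll release and rise straight up.

Call:
servo_tool(
  delta_pos=[
    [0, 0, 0],
    [0, 0, 0],
    [0, 0, 0],
    [0, 0, 0],
    [0, 0, 0],
    [0, 0, 0],
    [0, 0, 0],
    [0, 0, 0],
  ],
  dr=[
    [0, 0, 0],
    [0, 0, 0],
    [0, 0, 0],
    [0, 0, 0],
    [0, 0, 0],
    [0, 0, 0],
    [0, 0, 0],
    [0, 0, 0],
  ],
  claw=1,
)

```text
t: 16.23
ee_pos: [0.4743, 0.306, 0.1222]
eef_rot: [-3.142, 0.0, -1.433]
force: [0.3, -0.6, 0.2]
grip_width: 0.086
finger_force: 0.0
```

Call:
servo_tool(
  delta_pos=[
    [0, 0, 0.02],
    [0, 0, 0.05],
    [0, 0, 0.1],
    [0, 0, 0.16],
    [0, 0, 0.22],
    [0, 0, 0.28],
    [0, 0, 0.32],
    [0, 0, 0.35],
    [0, 0, 0.35],
  ],
  dr=[
    [0, 0, 0],
    [0, 0, 0],
    [0, 0, 0],
    [0, 0, 0],
    [0, 0, 0],
    [0, 0, 0],
    [0, 0, 0],
    [0, 0, 0],
    [0, 0, 0],
  ],
)

```text
t: 16.98
ee_pos: [0.4758, 0.3067, 0.3029]
eef_rot: [-3.133, 0.003, -1.433]
force: [0.0, 0.4, 0.5]
grip_width: 0.0855
finger_force: 0.0
```

Call:
servo_tool(
  delta_pos=[
    [-0.03, -0.05, 0],
    [-0.07, -0.12, 0],
    [-0.12, -0.2, 0],
    [-0.17, -0.28, 0],
    [-0.2, -0.34, 0],
    [-0.22, -0.36, 0],
    [-0.22, -0.36, 0],
    [-0.22, -0.36, 0],
  ],
  dr=[
    [0, 0, 0],
    [0, 0, 0],
    [0, 0, 0],
    [0, 0, 0],
    [0, 0, 0],
    [0, 0, 0],
    [0, 0, 0],
    [0, 0, 0],
  ],
)

```text
t: 17.65
ee_pos: [0.3642, 0.1257, 0.297]
eef_rot: [-3.14, 0.001, -1.435]
force: [1.0, 0.3, 0.5]
grip_width: 0.0855
finger_force: 0.0
```

```bash
python3 - <<'E'
from h import *
s=r.sense(); print({k:np.round(s[k],4) for k in("t","ee_pos","force","grip_width")})
for n in("scene","top"):
    c=read_camera(n);P=pts(c);x,y,z=P[...,0],P[...,1],P[...,2]; hsv=cv2.cvtColor(c["color"],cv2.COLOR_RGB2HSV)
    cv2.imwrite(f"pics/{n}5.png",c["color"][...,::-1])
    H,S=hsv[...,0],hsv[...,1]
    q=P[(x>.3)&(x<.65)&(y>.15)&(y<.45)&(S>150)&((H<8)|(H>172))&(z>.072)&(z<.1)]
    R=cv2.minAreaRect((q[:,:2]*1000).astype(np.float32)); print(n,"scoop rim",np.round(R[0],1),np.round(R[1],1),R[2],np.percentile(q[:,2],[5,95]).round(3))
    a=np.deg2rad(11.5); u=x*np.cos(a)+y*np.sin(a)-.592; w=-x*np.sin(a)+y*np.cos(a)+.088
    print(np.percentile(z[(abs(u)<.03)&(abs(w)<.06)],[5,30,50]).round(3))
E
```

```text
{'t': np.float64(17.65), 'ee_pos': array([0.3642, 0.1257, 0.297 ]), 'force': array([0.9887, 0.3354, 0.4504]), 'grip_width': np.float64(0.0855)}
scene scoop rim [470.6 324.1] [122.5 143.9] 7.874591827392578 [0.073 0.086]
[0.052 0.055 0.056]
top scoop rim [526.2 339. ] [  4.6 108.5] 7.37362003326416 [0.074 0.087]
[0.051 0.053 0.055]
```

View pics/scene5.png

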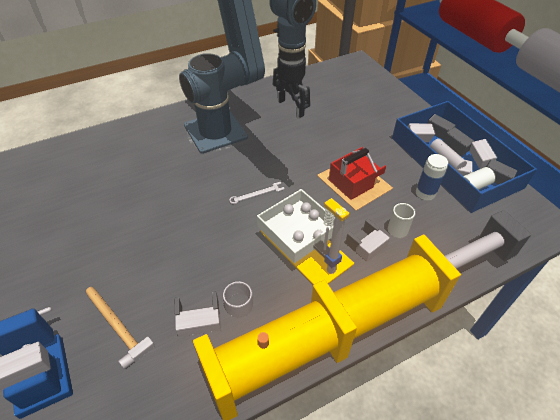

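The scoop stands upright and centred on the pad at (355,175), measured at (0.471, 0.324) against the pad's (0.472, 0.326). The five balls are in the lowered pan at (300,222), and everything else is where it was.

```bash
python3 -c "
from cell import r
print(r.sign_off())"
```

```text
the job is handed in; nothing more can be done
None
```

The job is done and handed in at about 18 s: all five balls are in the pan, which rests on its stop, and the empty scoop stands upright in the middle of the pad, released, with the other things left where they were.

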